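# Lock the mixer's hub collar onto the flat of its shaft

## Task

The hub collar of the white sample mixer is loose. Take it by the bar on its top and turn it anticlockwise (seen from above) until you feel its sprung set screw drop onto the flat hidden on the shaft and stop against the flat's shoulder, without forcing it on so that the shaft turns along; then let go and gently press the orange clamp lever all the way down so that the set screw is tight. Leave the cups, droppers and marker around it where they are.

Things in the scene. Friction and masses are not known exactly. Their poses are not given: they have to be found in the camera images.
- collar_grip (a point): On the collar's vertical turning axis, inside the aluminium grip bar, 10 mm under its top. Bar: 44 mm long (point's x), 22 mm thick (y), 34 mm high, on a round ring 66 mm across, 26 mm high, whose top is 24 mm below this point. z up. Set screw and orange lever stick out of the ring along +x.
- collar (a joint): Turn of the hub collar, rad, growing anticlockwise from above; drag up to about 0.12 N m. The flat is hidden, 0.35 to 1.5 rad anticlockwise of the start, and only felt: at its edge the screw drops in and pulls the collar onward (0.2 N m), then 0.15 to 0.2 rad of free play, then a shoulder holds it back hard (0.2 N m and rising is a sure sign). Anywhere in the play is good for tightening.
- shaft (a joint): Turn of the 36 mm steel shaft, rad; 0 at the start whichever way its hidden flat faces. The gear holds it up to about 0.4 N m; forced harder through the collar it turns along, which is damage (over 0.1 rad fails).
- lever_pivot (a point): Point on the lever's turning axis, which is level and runs along the collar's x axis, in the middle of the lever's width, 54 mm from the collar's turning axis (49 mm when tight), 37 mm below collar_grip.
- lever_tip (a point): Near the free end of the orange clamp lever, mid-thickness, 60 mm from lever_pivot (a round end goes on 6 mm). Lever: flat paddle 16 mm wide, 6 mm thick. It reaches from the pivot towards collar_grip's +y, sloping up at 41 degrees when loose; fully down it lies level, 16 mm above the housing.
- lever (a joint): Angle of the clamp lever, rad: 0 loose (raised 41 degrees), 0.72 fully down and level. It stays where it is left. Pressed 40 mm from the pivot it takes 4 to 11 N all the way down with the set screw on the flat; off the flat it goes stiff from about 0.1 rad and cannot be got down. More than 22 N on the lever damages it.
- mixer: White sample mixer housing, 130 x 130 mm and 60 mm high, fixed to the worktop; origin at the centre of its underside, z up. The collar sits on the middle of its top.
- yellow_cup: Bystander: specimen cup with a yellow lid, 49 mm across, 58 mm high; origin at the centre of its underside.
- blue_cup: Bystander: specimen cup with a blue lid, 49 mm across, 58 mm high; origin at the centre of its underside.
- yellow_dropper: Bystander: dropper bottle with a yellow top, 25 mm across, 78 mm high; origin at the centre of its underside.
- blue_dropper: Bystander: dropper bottle with a blue top, 25 mm across, 78 mm high; origin at the centre of its underside.
- red_marker: Bystander: red felt marker lying flat, 138 mm long along its y axis, 11 mm thick; origin at the centre of its underside.

How it is judged:
By the outcome, as a careful person would: the job done as asked, in the order asked, and still so for the second after the job is handed in, with the robot touching nothing.
It also fails if it takes over 72 s, if anything falls off the work surface, if the arm or the gripper's body presses on something with over 40 N, if the wrist force passes 120 N, or if a joint passes its speed limit or range.

## Robot

A 6-joint arm with a two-finger parallel gripper is mounted at the origin on a cart in front of the work surface, level with it; the furniture and walls round the work are solid. World frame = base frame: x ahead of the robot, y to its left, z up, the work surface at z = 0. Lengths are in m, angles in degrees, forces in N, time in s.
With the tool pointing down it reaches from about 0.4 to 0.825 m from the base axis. Payload 7 kg.
Tool frame: the origin (TCP) lies midway between the tips of the shut fingers; the grasp point (between the pads) lies 19 mm behind it; z points along the fingers, y is the line along which they close (so a half turn about z gives the same grasp; the last joint's range is limited). The gripper opens to 88 mm and grips with 3 to 60 N. Pads are 19 mm wide; open, the fingers measure 130 mm over their backs; the gripper's body (78 mm by 193 mm) begins 47 mm behind the grasp point.
Start: joints at [85.262, 20.546, 0.682, 0, -70.136, -16.507], TCP at [0.245, 0.629, 0.227] pointing down, gripper open.
Joint ranges: [-176.03, 176.03], [-82.01, 121.73], [-58.28, 71.71], [-173.87, 95.51], [-174.79, -0.11], [-173.66, 173.66]. Speed limits (degrees/s): [136.94, 136.94, 172.46, 180, 180, 180].

## Interface

Orientations are given as a 3x3 rotation matrix whose columns are the frame's x, y, z axes.
In Python, from workcell import ctrl, grab_frame, camera_params, hand_in gives the robot as it stands. The module is installed in compiled form; this text tells all that it offers.
- The arm moves only by the tool play_rows, never from a script. Its argument "deltas" is a list that holds one entry, the list of rows, each a list of 5 numbers: the shift along the tool's x, y, z in cm, then the turn about the tool's z in rad, then the opening in per cent of the stroke, from 0 (shut) to 100 (fully open). In form: [[[x, y, z, roll, grip], ...]]. A call has 1 to 8 rows; each row shifts and turns the commanded pose from where the row before left it, along the tool's axes as they then stand; what a row does not reach is not made up. A row lasts 1/10 s, in which the tool goes at most 50 mm and 8.59 degrees, less where a joint would pass 70% of its speed; a pose out of reach is approached as far as the arm can. A call with a gripper value outside its range is refused whole. The fingers move at their own pace and stop on an object; "grip_force" is the grip in N (left out, the last holds). Time passes only in rows, so rows that do not move let the fingers close. It gives the time, the measured TCP pose, the force, the opening and the grip force at its end, in the units of the state.
- ctrl.get_obs(): the state, without advancing time (a new reading comes with each control period).
- grab_frame(name): name is "side" or "top"; returns the picture (420x560x3 uint8, blue, green, red); there is no depth.
- camera_params(name): a dict with "camera_matrix" (3x3 intrinsics, pixels), "origin" and "orientation" of the camera in the world. Camera axes: x right, y up, looking along -z (the intrinsics and any distortion apply to the point x, -y, -z); pixel columns grow to the right and rows downward; lengths in m; the calibration is good to about 2 mm. A picture is of the moment at which its call begins. camera_params takes no time and is no camera call.
- hand_in(): hands the job in; it is judged then, once.
The state is a dict: "clock": time; "q": joint angles; "joint_vel": joint speeds; "joint_torque": joint torques, N m; "tool_pos": TCP position; "tool_rot": TCP orientation; "force": force on the tool from outside, world axes, zero at the start; "wrist_torque": the same for the moment, N m; "gripper_width": opening from 0.0 (shut) to 1.0 (fully open); "grasp_force": force on a finger pad.
Only numpy, scipy, OpenCV 4.12 (cv2) and the standard library are available. Lean on these libraries where they do the work, as an engineer would, in place of code of your own. Each camera call takes 0.05 s, during which the arm holds its last target. There are 200 camera calls.

## Working session

There is one attempt and no reset: what is moved stays moved. The work goes in short steps, Python scripts to look and compute and a tool call to move; the robot and the scene stay as the last step left them, time stands still between calls to the robot, and variables do not carry over. Pictures are saved under pics/ and viewed, at most 10 in all, crops included, and the job is handed in when it is done.

Besides the shell and the picture viewer there is one more tool, called after ">>>" as name(argument=value, ...), one argument or row to a line, values as JSON. play_rows: Moves the arm, as the interface text tells. Its arguments: {"type":"object","properties":{"deltas":{"type":"array"},"grip_force":{"type":"number"}},"required":["deltas"]}

```bash
mkdir -p pics; python3 - <<'E'
from workcell import ctrl, grab_frame, camera_params
import cv2,json
for n in("side","top"):
    f=grab_frame(n); cv2.imwrite(f"pics/{n}0.png",f); print(n,camera_params(n))
o=ctrl.get_obs(); print(o)
E
```

```text
side {'camera_matrix': array([[393.21803887,   0.        , 280.26591309],
       [  0.        , 393.21803887, 205.53391923],
       [  0.        ,   0.        ,   1.        ]]), 'origin': array([0.3145199 , 0.55558902, 0.59005438]), 'orientation': array([[-0.93012616,  0.22133922, -0.29304313],
       [-0.36713   , -0.54088506,  0.7567423 ],
       [ 0.0089941 ,  0.81145074,  0.58435161]])}
top {'camera_matrix': array([[516.60034988,   0.        , 285.08543288],
       [  0.        , 516.60034988, 214.32854595],
       [  0.        ,   0.        ,   1.        ]]), 'origin': array([ 0.41890579, -0.10528315,  1.30435244]), 'orientation': array([[-0.01421664,  0.99061323, -0.13595338],
       [-0.99984351, -0.0155155 , -0.00849885],
       [-0.01052846,  0.13581128,  0.99067878]])}
{'clock': 0.1, 'q': array([ 8.52626674e+01,  2.05865215e+01,  6.39311558e-01, -1.82235029e-02,
       -7.01338831e+01, -1.65073684e+01]), 'joint_vel': array([-0.00374581, -0.09192051,  0.18154348,  0.09541438,  0.15254557,
        0.14260664]), 'joint_torque': array([-1.35535091e-03, -5.84164846e+01,  2.93754673e+01,  7.01555371e+00,
        1.01751310e-02, -4.63480603e-05]), 'tool_pos': array([0.24444718, 0.62872649, 0.22572616]), 'tool_rot': array([[ 9.32002162e-01, -3.62452476e-01, -4.14998845e-04],
       [-3.62452695e-01, -9.32001139e-01, -1.38578443e-03],
       [ 1.15501601e-04,  1.44197153e-03, -9.99998954e-01]]), 'force': array([-0.1673172 , -0.96672388, -0.36482406]), 'wrist_torque': array([-0.00600043, -0.04097533, -0.03607964]), 'grasp_force': 0.0, 'gripper_width': 0.9985197126927265}
```

View pics/side0.png

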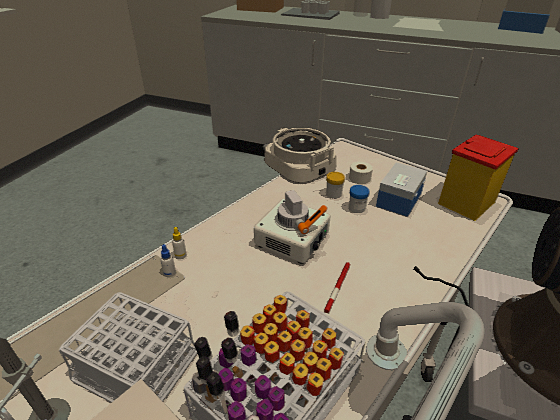

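View pics/top0.png

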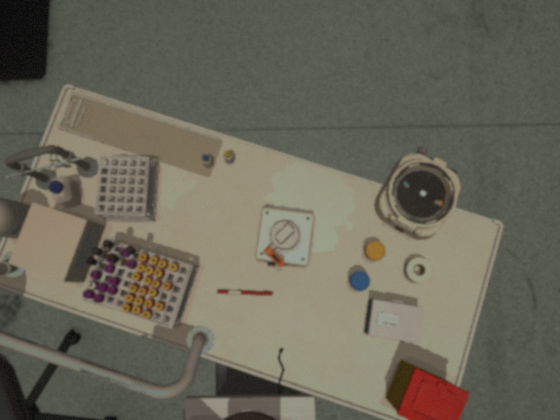

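The side view shows the mixer at about (293,228), with the bar at (293,200) and the orange lever at (312,218). The top view shows the mixer at (285,236), the bar at (284,234) and the lever at (274,257). I'll enlarge both.

```bash
python3 - <<'E'
import cv2,numpy as np
a=cv2.imread("pics/side0.png")[180:270,245:340]; b=cv2.imread("pics/top0.png")[195:285,240:335]
c=np.hstack([cv2.resize(i,(400,379),interpolation=cv2.INTER_CUBIC) for i in(a,b)])
cv2.imwrite("pics/crop0.png",c)
E
```

```text
(no output)
```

View pics/crop0.png

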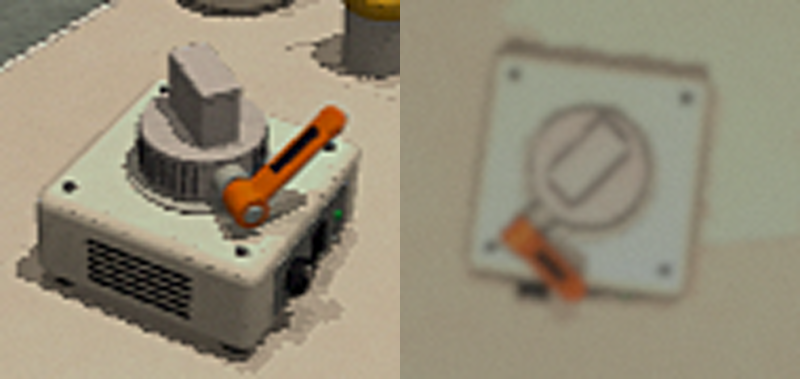

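```bash
cat > h.py <<'E'
import numpy as np
from workcell import camera_params
def proj(n,P):
    c=camera_params(n); p=(np.atleast_2d(P)-c["origin"])@c["orientation"]
    p=p*[1,-1,-1]; q=p@c["camera_matrix"].T; return q[:,:2]/q[:,2:]
def Rz(a): return np.array([[np.cos(a),-np.sin(a),0],[np.sin(a),np.cos(a),0],[0,0,1]])
E
python3 - <<'E'
from h import *
from scipy.optimize import least_squares
S=400/95
t=lambda l,o:np.array(l)/S+o-0.5+0.5/S
side=t([[168,53],[188,43],[243,86],[207,97],[333,118],[254,214]],[245,180])
top=t([[206,106],[228,150],[178,204],[149,178],[117,232],[175,290]],[240,195])
mt=t([[98,55],[308,72],[288,297],[72,270]],[240,195])
c=np.array([[22,11,10],[22,-11,10],[-22,-11,10],[-22,11,10]])/1e3
lp=np.array([[54,60*np.cos(.7156),-37+60*np.sin(.7156)],[62,0,-37]])/1e3
lt=np.array([[54,0,-34],[54,60*np.cos(.7156),-34+60*np.sin(.7156)]])/1e3
sq=np.array([[1,1],[1,-1],[-1,-1],[-1,1]])*.063
# rough centre
def nn(P,Q): # match corners to nearest
    return np.concatenate([P[np.argmin(np.linalg.norm(P-q,axis=1))]-q for q in Q])
def res(v,parts=False):
    x,y,z,a,m=v; o=np.array([x,y,z]); W=lambda P:P@Rz(a).T+o
    M=np.c_[sq,np.full(4,0)]@Rz(m).T+[x,y,.06]
    r=[nn(proj("side",W(c)),side[:4]),(proj("side",W(lp))-side[4:]).ravel(),nn(proj("top",W(c)),top[:4]),(proj("top",W(lt))-top[4:]).ravel(),nn(proj("top",M),mt)]
    return r if parts else np.concatenate(r)
best=None
for a in np.arange(-3,3.2,.4):
    s=least_squares(res,[.36,-.1,.113,a,.05],loss="soft_l1")
    if best is None or s.cost<best.cost: best=s
print(best.cost,best.x,np.degrees(best.x[3:]))
for r in res(best.x,True): print(r.round(1))
from workcell import camera_params
E
```

```text
Traceback (most recent call last):
  File "h.py", line 4, in proj
    c=camera_params(n); p=(np.atleast_2d(P)-c["origin"])@c["orientation"]
ValueError: time passes only in moves, steps and waits
```

```bash
cat > h.py <<'E'
import numpy as np
from functools import cache
from workcell import camera_params
cp=cache(camera_params)
def proj(n,P):
    c=cp(n); p=(np.atleast_2d(P)-c["origin"])@c["orientation"]
    p=p*[1,-1,-1]; q=p@c["camera_matrix"].T; return q[:,:2]/q[:,2:]
def Rz(a): return np.array([[np.cos(a),-np.sin(a),0],[np.sin(a),np.cos(a),0],[0,0,1]])
E
python3 - <<'E'
from h import *
from scipy.optimize import least_squares
S=400/95
t=lambda l,o:np.array(l)/S+o-0.5+0.5/S
side=t([[168,53],[188,43],[243,86],[207,97],[333,118],[254,214]],[245,180])
top=t([[206,106],[228,150],[178,204],[149,178],[117,232],[175,290]],[240,195])
mt=t([[98,55],[308,72],[288,297],[72,270]],[240,195])
c=np.array([[22,11,10],[22,-11,10],[-22,-11,10],[-22,11,10]])/1e3
lp=np.array([[54,60*np.cos(.7156),-37+60*np.sin(.7156)],[62,0,-37]])/1e3
lt=np.array([[54,0,-34],[54,60*np.cos(.7156),-34+60*np.sin(.7156)]])/1e3
sq=np.array([[1,1],[1,-1],[-1,-1],[-1,1]])*.063
def nn(P,Q): return np.concatenate([P[np.argmin(np.linalg.norm(P-q,axis=1))]-q for q in Q])
def res(v,parts=False):
    x,y,z,a,m=v; o=np.array([x,y,z]); W=lambda P:P@Rz(a).T+o
    M=np.c_[sq,np.full(4,0)]@Rz(m).T+[x,y,.06]
    r=[nn(proj("side",W(c)),side[:4]),(proj("side",W(lp))-side[4:]).ravel(),nn(proj("top",W(c)),top[:4]),(proj("top",W(lt))-top[4:]).ravel(),nn(proj("top",M),mt)]
    return r if parts else np.concatenate(r)
best=min((least_squares(res,[.36,-.1,.113,a,.05],loss="soft_l1") for a in np.arange(-3,3.2,.4)),key=lambda s:s.cost)
print(best.cost,best.x,np.degrees(best.x[3:]))
for r in res(best.x,True): print(r.round(1))
E
```

```text
11.156416956984506 [ 0.53768808 -0.09351286  0.11155119  2.34474439 -0.11791333] [134.34395755  -6.75593641]
[-0.6 -0.6  4.  -0.3 -0.3  0.3 -1.4 -0. ]
[-0.1  0.4 -0.4 -0. ]
[-0.5  3.2  1.  -0.6 -0.6  0.2 -0.5 -0.4]
[1.4 1.3 0.9 0.3]
[-1.  -0.3  0.6  0.9  0.3 -0.8 -0.6  0.2]
```

```bash
python3 - <<'E'
from h import *
import cv2
def tri(s,t):
    A=[]
    for n,u in(("side",s),("top",t)):
        c=cp(n); K=c["camera_matrix"]; d=np.linalg.inv(K)@[*u,1]; d=c["orientation"]@(d*[1,-1,-1]); d/=np.linalg.norm(d)
        A.append((c["origin"],d))
    M=sum(np.eye(3)-np.outer(d,d) for o,d in A); b=sum((np.eye(3)-np.outer(d,d))@o for o,d in A)
    return np.linalg.solve(M,b)
print("flange",tri((385,350),(201,339)))
print("rackcorner",tri((189,322),(150,157)), "tuberack",tri((360,335),(195,262)))
for P in([0,0,0],[0,0,.4],[.245,.629,.227],[.3,.3,.0],[.3,.3,.2],[.42,.27,.2]): print(P,proj("side",P).round(),proj("top",P).round())
E
```

```text
flange [0.29046807 0.11768998 0.00240658]
rackcorner [0.68004141 0.22000862 0.03788969] tuberack [0.40668739 0.1279361  0.03785226]
[0, 0, 0] [[567. 350.]] [[249. 462.]]
[0, 0, 0.4] [[723. 137.]] [[230. 546.]]
[0.245, 0.629, 0.227] [[ 380. 1215.]] [[-69. 377.]]
[0.3, 0.3, 0.0] [[355. 459.]] [[128. 336.]]
[0.3, 0.3, 0.2] [[378. 377.]] [[ 98. 345.]]
[0.42, 0.27, 0.2] [[283. 320.]] [[114. 287.]]
```

```bash
cat >> h.py <<'E'
def tri(s,t):
    A=[]
    for n,u in(("side",s),("top",t)):
        c=cp(n); d=np.linalg.inv(c["camera_matrix"])@[*u,1]; d=c["orientation"]@(d*[1,-1,-1]); d/=np.linalg.norm(d)
        A.append((c["origin"],d))
    M=sum(np.eye(3)-np.outer(d,d) for o,d in A); b=sum((np.eye(3)-np.outer(d,d))@o for o,d in A)
    x=np.linalg.solve(M,b); return x.round(3),[proj("side",x).round()[0],proj("top",x).round()[0]]
E
python3 - <<'E'
from h import *
import cv2
for s,t in(((476,335),(182,385)),((440,308),(192,370)),((470,325),(160,389)),((450,380),(110,372)),((430,415),(40,348))): print(s,t,*tri(s,t))
a=cv2.imread("pics/side0.png")[220:420,330:560]; b=cv2.imread("pics/top0.png")[220:420,0:230]
cv2.imwrite("pics/crop1.png",np.hstack([cv2.resize(i,(400,348),interpolation=cv2.INTER_CUBIC) for i in(a,b)]))
E
```

```text
(476, 335) (182, 385) [0.193 0.139 0.126] [array([467., 333.]), array([181., 390.])]
(440, 308) (192, 370) [0.235 0.115 0.133] [array([438., 308.]), array([192., 371.])]
(470, 325) (160, 389) [0.205 0.173 0.179] [array([469., 325.]), array([160., 390.])]
(450, 380) (110, 372) [0.237 0.274 0.198] [array([442., 378.]), array([109., 376.])]
(430, 415) (40, 348) [0.285 0.379 0.295] [array([399., 405.]), array([ 38., 360.])]
```

View pics/crop1.png

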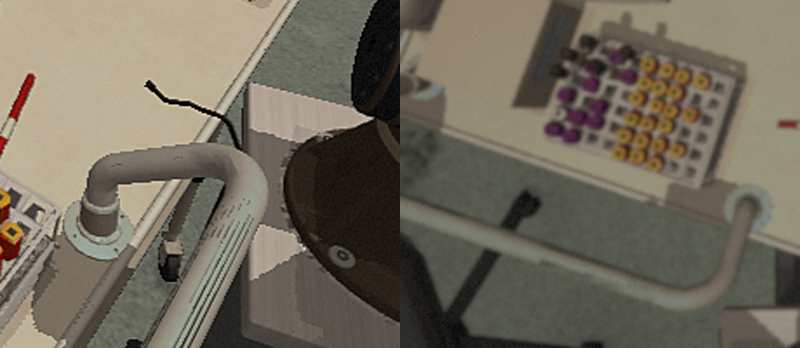

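The tool's way over includes a fixed rail, whose foot stands at world (0.29, 0.12) and whose top is about 0.13–0.2 m high. I'll rise first and go round the outside of it.

>>> play_rows(
  deltas=[
    [[0,0,-4,0,100],[0,0,-4.5,0,100],[0,0,-4.5,0,100],[3.5,2.1,0,0,100],[3.5,2.1,0,0,100],[3.5,2.1,0,0,100],[3.5,2.1,0,0,100],[3.5,2.1,0,0,100]],
  ],
)

```text
clock: 0.9
tool_pos: [0.3702, 0.4663, 0.3563]
tool_rot: [[0.932, -0.362, -0.0], [-0.362, -0.932, -0.0], [-0.0, 0.001, -1.0]]
force: [0.9, 1.3, 0.4]
gripper_width: 1.0
grasp_force: 0.0
```

>>> play_rows(
  deltas=[
    [[3.5,2.1,0,0,100],[3.5,2.1,0,0,100],[3.5,2.1,0,0,100],[3.5,2.1,0,0,100],[3.5,2.1,0,0,100],[2,3.9,0,0,100],[2,3.9,0,0,100],[2,3.9,0,0,100]],
  ],
)

```text
clock: 1.7
tool_pos: [0.5081, 0.174, 0.3561]
tool_rot: [[0.932, -0.362, -0.001], [-0.362, -0.932, -0.0], [-0.001, 0.001, -1.0]]
force: [0.4, -0.3, 0.6]
gripper_width: 0.998
grasp_force: 0.0
```

>>> play_rows(
  deltas=[
    [[2,3.9,0,0,100],[2,3.9,0,0,100],[2,3.9,0,0,100],[2,3.9,0,0,100],[2,3.9,0,0,100],[2,3.9,0,0,100],[0,0,0,0,100],[0,0,0,0,100]],
  ],
)

```text
clock: 2.5
tool_pos: [0.535, -0.0869, 0.356]
tool_rot: [[0.931, -0.365, -0.001], [-0.365, -0.931, 0.0], [-0.001, 0.0, -1.0]]
force: [0.9, -0.8, 0.6]
gripper_width: 1.0
grasp_force: 0.0
```

```bash
python3 -c "
from workcell import ctrl
o=ctrl.get_obs()
print(o['clock'],o['q'].round(1),o['tool_pos'],o['tool_rot'].round(3),o['force'],o['wrist_torque'])"
```

```text
2.5 [ 11.5   4.6  -3.4  -0.  -82.1  57.1] [ 0.53499958 -0.08692933  0.35599796] [[ 0.931 -0.365 -0.001]
 [-0.365 -0.931  0.   ]
 [-0.001  0.    -1.   ]] [ 0.87343903 -0.8108089   0.58956049] [ 0.01490018 -0.02745453  0.0627128 ]
```

>>> play_rows(
  deltas=[
    [[0,0,0,0.14,100],[0,0,0,0.14,100],[0,0,0,0.144,100],[0.66,0.27,4,0,100],[0,0,4,0,100],[0,0,4,0,100],[0,0,4,0,100],[0,0,2.5,0,100]],
  ],
)

```text
clock: 3.3
tool_pos: [0.5364, -0.0911, 0.1686]
tool_rot: [[0.701, -0.713, -0.003], [-0.713, -0.701, 0.0], [-0.002, 0.002, -1.0]]
force: [0.1, 0.7, 0.1]
gripper_width: 0.998
grasp_force: 0.0
```

```bash
python3 - <<'E'
from h import *
from workcell import ctrl,grab_frame
import cv2
o=ctrl.get_obs(); print(o['clock'],o['q'].round(1),o['tool_pos'].round(4),o['tool_rot'].round(3)[:,0],o['force'].round(2),o['wrist_torque'].round(3))
print(cp("side")["origin"])
f=grab_frame("side"); g=grab_frame("top"); cv2.imwrite("pics/side1.png",f); cv2.imwrite("pics/top1.png",g)
cv2.imwrite("pics/crop2.png",np.hstack([cv2.resize(f[130:270,230:370],(500,500),interpolation=cv2.INTER_CUBIC),cv2.resize(g[170:310,215:299],(300,500),interpolation=cv2.INTER_CUBIC)]))
E
```

```text
3.3 [ 11.   11.1 -20.5  -0.1 -58.6  33.6] [ 0.5364 -0.0911  0.1686] [ 0.701 -0.713 -0.002] [0.13 0.74 0.08] [ 0.031 -0.019 -0.024]
[0.3145199  0.55558902 0.59005438]
```

View pics/crop2.png

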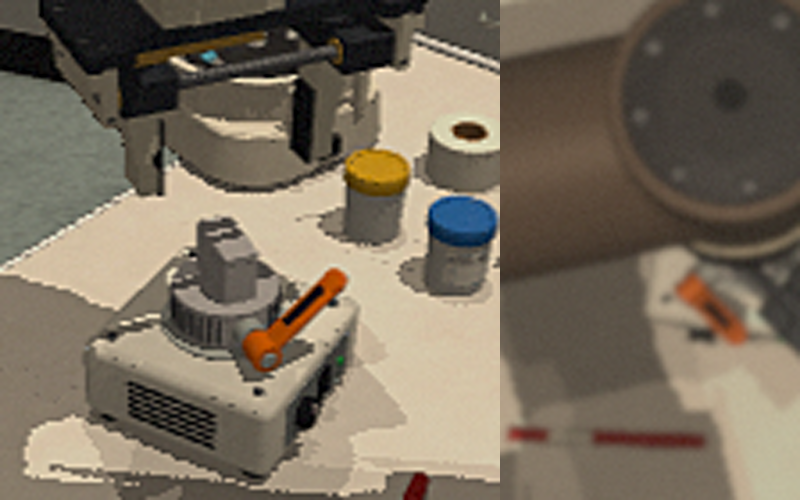

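The crop shows the open fingers, at (145,170) and (315,130), either side of the bar at (228,255), and nothing disturbed. I'll go down.

>>> play_rows(
  deltas=[
    [[0,0,2.5,0,100],[0,0,2.2,0,100],[0,0,1.5,0,100],[0,0,0.7,0,100],[0,0,0.5,0,100],[0,0,0,0,100],[0,0,0,0,100]],
  ],
)

```text
clock: 4.1
tool_pos: [0.5387, -0.0922, 0.0986]
tool_rot: [[0.701, -0.713, 0.001], [-0.713, -0.701, 0.0], [0.001, -0.001, -1.0]]
force: [-0.1, -0.1, -0.8]
gripper_width: 0.997
grasp_force: 0.0
```

```bash
python3 - <<'E'
from h import *
from workcell import ctrl,grab_frame
import cv2
o=ctrl.get_obs(); print(o['clock'],o['q'].round(1),o['tool_pos'].round(4),o['tool_rot'].round(3)[:,0],o['force'].round(2),o['wrist_torque'].round(3))
f=grab_frame("side"); cv2.imwrite("pics/side2.png",f)
f=f[130:270,220:370].copy(); f=cv2.resize(f,(750,600-600+560)[:2] if 0 else (642,600),interpolation=cv2.INTER_CUBIC)
cv2.imwrite("pics/crop3.png",f)
E
```

```text
4.1 [ 10.8  15.4 -25.3   0.  -49.2  33.6] [ 0.5387 -0.0922  0.0986] [ 0.701 -0.713  0.001] [-0.11 -0.05 -0.76] [-0.019 -0.03   0.022]
```

View pics/crop3.png

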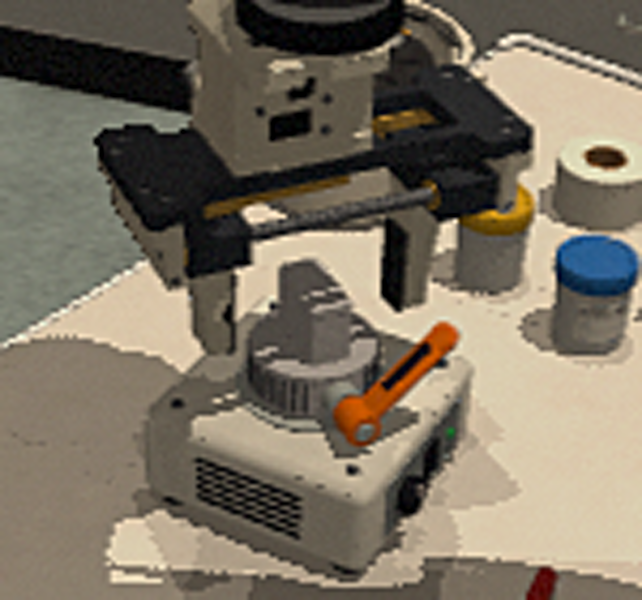

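Fingers straddle the bar cleanly (bar at (315,315), lever clear at (400,385)). I'll go down 3 mm and close gently.

>>> play_rows(
  deltas=[
    [[0,0,0.3,0,60],[0,0,0,0,35],[0,0,0,0,20],[0,0,0,0,20],[0,0,0,0,20],[0,0,0,0,20],[0,0,0,0,20],[0,0,0,0,20]],
  ],
  grip_force=4,
)

```text
clock: 4.95
tool_pos: [0.538, -0.0925, 0.0946]
tool_rot: [[0.7, -0.714, -0.0], [-0.714, -0.7, -0.0], [0.0, 0.0, -1.0]]
force: [0.8, 0.3, -0.0]
gripper_width: 0.333
grasp_force: 0.0
```

```bash
cat > s.py <<'E'
from workcell import ctrl
import numpy as np
o=ctrl.get_obs(); R=o['tool_rot']
print(o['clock'],'pos',o['tool_pos'].round(4),'psi',np.degrees(np.arctan2(R[1,0],R[0,0])).round(2),'F',o['force'].round(2),'Ftool',(R.T@o['force']).round(2),'T',o['wrist_torque'].round(3),'w',round(o['gripper_width'],3),'g',round(o['grasp_force'],1),'q',o['q'].round(1))
E
python3 s.py
```

```text
4.95 pos [ 0.538  -0.0925  0.0946] psi -45.54 F [ 0.77  0.3  -0.  ] Ftool [ 0.33 -0.76  0.  ] T [ 0.008  0.029 -0.028] w 0.333 g 0.0 q [ 10.8  15.7 -25.6   0.  -48.8  33.6]
```

>>> play_rows(
  deltas=[
    [[0,0,0,0,20],[0,0,0,0,20],[0,0,0,0,20],[0,0,0,0,20]],
  ],
  grip_force=4,
)

```text
clock: 5.35
tool_pos: [0.5372, -0.0931, 0.0945]
tool_rot: [[0.7, -0.714, -0.001], [-0.714, -0.7, -0.001], [-0.0, 0.002, -1.0]]
force: [-1.9, -5.2, 1.9]
gripper_width: 0.253
grasp_force: 4.0
```

```bash
python3 s.py
```

```text
5.35 pos [ 0.5372 -0.0931  0.0945] psi -45.55 F [-1.87 -5.23  1.9 ] Ftool [ 2.42  5.   -1.89] T [-1.746  0.815 -0.013] w 0.253 g 4.0 q [ 10.8  15.6 -25.6   0.  -48.8  33.6]
```

>>> play_rows(
  deltas=[
    [[0,0.05,0,0,20],[0,0,0,0,20],[0,0,0,0,20]],
  ],
  grip_force=4,
)

```text
clock: 5.65
tool_pos: [0.5372, -0.0931, 0.0945]
tool_rot: [[0.7, -0.714, -0.001], [-0.714, -0.7, -0.0], [-0.0, 0.001, -1.0]]
force: [-1.2, -5.0, 1.8]
gripper_width: 0.255
grasp_force: 4.0
```

```bash
python3 s.py
```

```text
5.65 pos [ 0.5372 -0.0931  0.0945] psi -45.54 F [-1.15 -5.03  1.81] Ftool [ 2.78  4.35 -1.81] T [-1.813  0.78  -0.008] w 0.255 g 4.0 q [ 10.8  15.6 -25.6   0.  -48.8  33.7]
```

>>> play_rows(
  deltas=[
    [[0,0.05,0,0,20],[0,0,0,0,20],[0,0,0,0,20]],
  ],
  grip_force=4,
)

```text
clock: 5.95
tool_pos: [0.5373, -0.0932, 0.0945]
tool_rot: [[0.7, -0.714, -0.0], [-0.714, -0.7, -0.0], [-0.0, 0.0, -1.0]]
force: [-1.1, -3.4, 1.0]
gripper_width: 0.252
grasp_force: 4.0
```

```bash
python3 s.py
```

```text
5.95 pos [ 0.5373 -0.0932  0.0945] psi -45.54 F [-1.1  -3.36  1.04] Ftool [ 1.63  3.14 -1.04] T [-1.4    0.558 -0.078] w 0.252 g 4.0 q [ 10.8  15.6 -25.6   0.  -48.8  33.7]
```

>>> play_rows(
  deltas=[
    [[0,0.1,0,0,20],[0,0,0,0,20],[0,0,0,0,20]],
  ],
  grip_force=4,
)

```text
clock: 6.25
tool_pos: [0.5372, -0.0932, 0.0946]
tool_rot: [[0.701, -0.714, 0.001], [-0.714, -0.701, 0.001], [0.0, -0.001, -1.0]]
force: [1.2, 1.2, -1.8]
gripper_width: 0.254
grasp_force: 4.0
```

```bash
python3 s.py
```

```text
6.25 pos [ 0.5372 -0.0932  0.0946] psi -45.53 F [ 1.19  1.24 -1.82] Ftool [-0.05 -1.72  1.82] T [ 0.65  -0.659 -0.001] w 0.254 g 4.0 q [ 10.7  15.6 -25.7  -0.  -48.7  33.8]
```

>>> play_rows(
  deltas=[
    [[0,0,0,0,20],[0,0,0,0,20],[0,0,0,0,20],[0,0,0,0,20]],
  ],
  grip_force=30,
)

```text
clock: 6.65
tool_pos: [0.5372, -0.0933, 0.0945]
tool_rot: [[0.701, -0.714, 0.001], [-0.714, -0.701, 0.001], [0.0, -0.001, -1.0]]
force: [3.1, 4.2, -4.0]
gripper_width: 0.247
grasp_force: 29.9
```

```bash
python3 s.py
```

```text
6.65 pos [ 0.5372 -0.0933  0.0945] psi -45.52 F [ 3.13  4.23 -3.97] Ftool [-0.83 -5.19  3.97] T [ 1.545 -1.164  0.041] w 0.247 g 29.9 q [ 10.7  15.6 -25.7  -0.  -48.7  33.8]
```

>>> play_rows(
  deltas=[
    [[0,0,0,-0.02,20],[0,0,0,-0.02,20],[0,0,0,-0.02,20],[0,0,0,-0.02,20],[0,0,0,-0.02,20]],
  ],
)

```text
clock: 7.15
tool_pos: [0.5373, -0.0932, 0.0946]
tool_rot: [[0.769, -0.64, 0.001], [-0.64, -0.769, 0.001], [0.001, -0.001, -1.0]]
force: [3.8, 5.1, -3.2]
gripper_width: 0.247
grasp_force: 29.9
```

```bash
python3 s.py
```

```text
7.15 pos [ 0.5373 -0.0932  0.0946] psi -39.77 F [ 3.85  5.11 -3.24] Ftool [-0.31 -6.38  3.25] T [ 1.707 -1.263 -0.07 ] w 0.247 g 29.9 q [ 10.7  15.6 -25.7  -0.  -48.7  39.5]
```

>>> play_rows(
  deltas=[
    [[0,0,0,-0.03,20],[0,0,0,-0.03,20],[0,0,0,-0.03,20],[0,0,0,-0.03,20],[0,0,0,-0.03,20]],
  ],
)

```text
clock: 7.65
tool_pos: [0.5374, -0.0931, 0.0946]
tool_rot: [[0.856, -0.517, 0.001], [-0.517, -0.856, 0.001], [0.001, -0.001, -1.0]]
force: [4.1, 4.7, -4.0]
gripper_width: 0.25
grasp_force: 29.9
```

```bash
python3 s.py
```

```text
7.65 pos [ 0.5374 -0.0931  0.0946] psi -31.13 F [ 4.07  4.73 -3.98] Ftool [ 1.03 -6.15  3.99] T [ 1.827 -1.262  0.082] w 0.25 g 29.9 q [ 10.7  15.6 -25.7  -0.  -48.7  48.2]
```

```bash
cat > r.py <<'E'
from workcell import ctrl
import numpy as np
o=ctrl.get_obs(); R=o['tool_rot']; T=o['wrist_torque']
p=np.degrees(np.arctan2(R[1,0],R[0,0])); 
print(o['clock'],'turn',np.radians(p+45.52).round(4),'Tz',T[2].round(3),'j6',o['joint_torque'][5].round(4),'q6',o['q'][5].round(2),'F',o['force'].round(1),'w',round(o['gripper_width'],3))
E
python3 r.py
```

```text
7.65 turn 0.2512 Tz 0.082 j6 -0.6423 q6 48.16 F [ 4.1  4.7 -4. ] w 0.25
```

>>> play_rows(
  deltas=[
    [[0,0,0,-0.015,20],[0,0,0,-0.015,20]],
  ],
)

```text
clock: 7.85
tool_pos: [0.5373, -0.0931, 0.0946]
tool_rot: [[0.871, -0.491, 0.001], [-0.491, -0.871, 0.001], [0.001, -0.001, -1.0]]
force: [4.0, 5.1, -3.5]
gripper_width: 0.251
grasp_force: 29.9
```

```bash
python3 r.py
```

```text
7.85 turn 0.2808 Tz 0.261 j6 -0.4592 q6 49.86 F [ 4.   5.1 -3.5] w 0.251
```

>>> play_rows(
  deltas=[
    [[0,0,0,-0.015,20],[0,0,0,-0.015,20]],
  ],
)

```text
clock: 8.05
tool_pos: [0.5374, -0.0931, 0.0946]
tool_rot: [[0.885, -0.465, 0.001], [-0.465, -0.885, 0.001], [0.001, -0.001, -1.0]]
force: [4.4, 5.1, -4.6]
gripper_width: 0.248
grasp_force: 29.9
```

```bash
python3 r.py
```

```text
8.05 turn 0.3109 Tz 0.214 j6 -0.4353 q6 51.58 F [ 4.4  5.1 -4.6] w 0.248
```

>>> play_rows(
  deltas=[
    [[0,0,0,-0.015,20],[0,0,0,-0.015,20]],
  ],
)

```text
clock: 8.25
tool_pos: [0.5374, -0.0931, 0.0946]
tool_rot: [[0.899, -0.438, 0.002], [-0.438, -0.899, 0.001], [0.001, -0.001, -1.0]]
force: [3.5, 6.4, -3.9]
gripper_width: 0.253
grasp_force: 29.9
```

```bash
python3 r.py
```

```text
8.25 turn 0.3406 Tz 0.006 j6 -0.2888 q6 53.28 F [ 3.5  6.4 -3.9] w 0.253
```

>>> play_rows(
  deltas=[
    [[0,0,0,-0.015,20],[0,0,0,-0.015,20]],
  ],
)

```text
clock: 8.45
tool_pos: [0.5374, -0.093, 0.0946]
tool_rot: [[0.911, -0.411, 0.002], [-0.411, -0.911, 0.001], [0.001, -0.002, -1.0]]
force: [3.8, 5.6, -4.5]
gripper_width: 0.253
grasp_force: 29.9
```

```bash
python3 r.py
```

```text
8.45 turn 0.3704 Tz -0.052 j6 -0.2186 q6 54.99 F [ 3.8  5.6 -4.5] w 0.253
```

>>> play_rows(
  deltas=[
    [[0,0,0,0,20]],
  ],
)

```text
clock: 8.55
tool_pos: [0.5374, -0.0931, 0.0946]
tool_rot: [[0.911, -0.412, 0.002], [-0.412, -0.911, 0.001], [0.001, -0.001, -1.0]]
force: [3.4, 5.6, -4.1]
gripper_width: 0.25
grasp_force: 29.9
```

```bash
python3 r.py
```

```text
8.55 turn 0.3703 Tz 0.0 j6 0.1744 q6 54.99 F [ 3.4  5.6 -4.1] w 0.25
```

>>> play_rows(
  deltas=[
    [[0,0,0,0,20]],
  ],
)

```text
clock: 8.65
tool_pos: [0.5375, -0.093, 0.0946]
tool_rot: [[0.911, -0.412, 0.002], [-0.412, -0.911, 0.001], [0.001, -0.002, -1.0]]
force: [4.1, 5.9, -4.1]
gripper_width: 0.251
grasp_force: 29.9
```

```bash
python3 r.py
```

```text
8.65 turn 0.3699 Tz 0.077 j6 0.0038 q6 54.96 F [ 4.1  5.9 -4.1] w 0.251
```

>>> play_rows(
  deltas=[
    [[0,0,0,0,20]],
  ],
)

```text
clock: 8.75
tool_pos: [0.5374, -0.093, 0.0946]
tool_rot: [[0.911, -0.412, 0.002], [-0.412, -0.911, 0.001], [0.001, -0.002, -1.0]]
force: [4.5, 6.1, -3.6]
gripper_width: 0.251
grasp_force: 29.9
```

```bash
python3 r.py; sleep 1; python3 r.py; python3 - <<'E'
from workcell import ctrl
for i in range(4):
    o=ctrl.get_obs();print(o['clock'],o['wrist_torque'][2],o['joint_torque'][5])
E
```

```text
8.75 turn 0.3699 Tz -0.002 j6 -0.013 q6 54.96 F [ 4.5  6.1 -3.6] w 0.251
8.75 turn 0.3699 Tz -0.002 j6 -0.013 q6 54.96 F [ 4.5  6.1 -3.6] w 0.251
8.75 -0.0017072366833540496 -0.013039101613685489
8.75 -0.0017072366833540496 -0.013039101613685489
8.75 -0.0017072366833540496 -0.013039101613685489
8.75 -0.0017072366833540496 -0.013039101613685489
```

>>> play_rows(
  deltas=[
    [[0,0,0,0,20]],
  ],
)

```text
clock: 8.85
tool_pos: [0.5374, -0.093, 0.0946]
tool_rot: [[0.911, -0.412, 0.002], [-0.412, -0.911, 0.001], [0.001, -0.002, -1.0]]
force: [3.4, 6.2, -4.6]
gripper_width: 0.249
grasp_force: 29.9
```

```bash
python3 r.py
```

```text
8.85 turn 0.3698 Tz -0.008 j6 -0.0138 q6 54.96 F [ 3.4  6.2 -4.6] w 0.249
```

>>> play_rows(
  deltas=[
    [[0,0,0,-0.02,20],[0,0,0,0,20],[0,0,0,0,20]],
  ],
)

```text
clock: 9.15
tool_pos: [0.5374, -0.093, 0.0946]
tool_rot: [[0.919, -0.394, 0.002], [-0.394, -0.919, 0.001], [0.001, -0.001, -1.0]]
force: [4.1, 5.1, -3.8]
gripper_width: 0.248
grasp_force: 29.9
```

```bash
python3 r.py
```

```text
9.15 turn 0.3899 Tz -0.015 j6 0.0088 q6 56.11 F [ 4.1  5.1 -3.8] w 0.248
```

>>> play_rows(
  deltas=[
    [[0,0,0,-0.02,20],[0,0,0,0,20],[0,0,0,0,20]],
  ],
)

```text
clock: 9.45
tool_pos: [0.5374, -0.093, 0.0946]
tool_rot: [[0.927, -0.375, 0.002], [-0.375, -0.927, 0.001], [0.001, -0.002, -1.0]]
force: [3.9, 6.0, -4.3]
gripper_width: 0.246
grasp_force: 29.9
```

```bash
python3 r.py
```

```text
9.45 turn 0.4099 Tz 0.051 j6 0.0088 q6 57.25 F [ 3.9  6.  -4.3] w 0.246
```

>>> play_rows(
  deltas=[
    [[0,0,0,-0.02,20],[0,0,0,0,20],[0,0,0,0,20]],
  ],
)

```text
clock: 9.75
tool_pos: [0.5375, -0.093, 0.0946]
tool_rot: [[0.934, -0.357, 0.002], [-0.357, -0.934, 0.001], [0.001, -0.002, -1.0]]
force: [4.9, 6.3, -3.1]
gripper_width: 0.25
grasp_force: 29.9
```

```bash
python3 r.py
```

```text
9.75 turn 0.4299 Tz 0.039 j6 0.0088 q6 58.4 F [ 4.9  6.3 -3.1] w 0.25
```

>>> play_rows(
  deltas=[
    [[0,0,0,-0.01,20],[0,0,0,-0.01,20]],
  ],
)

```text
clock: 9.95
tool_pos: [0.5374, -0.093, 0.0946]
tool_rot: [[0.941, -0.338, 0.002], [-0.338, -0.941, 0.001], [0.001, -0.002, -1.0]]
force: [3.8, 6.8, -4.6]
gripper_width: 0.249
grasp_force: 29.9
```

```bash
python3 r.py
```

```text
9.95 turn 0.4501 Tz -0.042 j6 -0.1497 q6 59.56 F [ 3.8  6.8 -4.6] w 0.249
```

>>> play_rows(
  deltas=[
    [[0,0,0,-0.01,20],[0,0,0,-0.01,20]],
  ],
)

```text
clock: 10.15
tool_pos: [0.5375, -0.093, 0.0946]
tool_rot: [[0.948, -0.319, 0.002], [-0.319, -0.948, 0.001], [0.001, -0.002, -1.0]]
force: [4.3, 6.3, -3.6]
gripper_width: 0.247
grasp_force: 29.9
```

```bash
python3 r.py
```

```text
10.15 turn 0.4701 Tz -0.043 j6 -0.1377 q6 60.71 F [ 4.3  6.3 -3.6] w 0.247
```

>>> play_rows(
  deltas=[
    [[0,0,0,-0.01,20],[0,0,0,-0.01,20]],
  ],
)

```text
clock: 10.35
tool_pos: [0.5374, -0.0929, 0.0946]
tool_rot: [[0.954, -0.3, 0.002], [-0.3, -0.954, 0.001], [0.001, -0.002, -1.0]]
force: [4.0, 6.1, -3.8]
gripper_width: 0.251
grasp_force: 29.9
```

```bash
python3 r.py
```

```text
10.35 turn 0.4902 Tz -0.1 j6 -0.1163 q6 61.86 F [ 4.   6.1 -3.8] w 0.251
```

>>> play_rows(
  deltas=[
    [[0,0,0,0,20],[0,0,0,0,20]],
  ],
)

```text
clock: 10.55
tool_pos: [0.5375, -0.0929, 0.0946]
tool_rot: [[0.954, -0.3, 0.002], [-0.3, -0.954, 0.001], [0.001, -0.002, -1.0]]
force: [3.7, 6.4, -4.4]
gripper_width: 0.248
grasp_force: 29.9
```

```bash
python3 r.py
```

```text
10.55 turn 0.4898 Tz -0.044 j6 0.0228 q6 61.83 F [ 3.7  6.4 -4.4] w 0.248
```

>>> play_rows(
  deltas=[
    [[0,0,0,-0.01,20],[0,0,0,-0.01,20]],
  ],
)

```text
clock: 10.75
tool_pos: [0.5375, -0.0929, 0.0946]
tool_rot: [[0.96, -0.281, 0.002], [-0.281, -0.96, 0.001], [0.001, -0.002, -1.0]]
force: [4.4, 6.4, -4.1]
gripper_width: 0.252
grasp_force: 30.0
```

```bash
python3 r.py
```

```text
10.75 turn 0.5099 Tz -0.185 j6 0.0037 q6 62.99 F [ 4.4  6.4 -4.1] w 0.252
```

>>> play_rows(
  deltas=[
    [[0,0,0,-0.01,20],[0,0,0,-0.01,20]],
  ],
)

```text
clock: 10.95
tool_pos: [0.5375, -0.0929, 0.0945]
tool_rot: [[0.965, -0.262, 0.002], [-0.262, -0.965, 0.001], [0.001, -0.002, -1.0]]
force: [3.6, 7.4, -3.9]
gripper_width: 0.248
grasp_force: 30.0
```

```bash
python3 r.py
```

```text
10.95 turn 0.5297 Tz -0.362 j6 0.1665 q6 64.13 F [ 3.6  7.4 -3.9] w 0.248
```

>>> play_rows(
  deltas=[
    [[0,0,0,0,20],[0,0,0,0,20]],
  ],
)

```text
clock: 11.15
tool_pos: [0.5375, -0.0929, 0.0946]
tool_rot: [[0.965, -0.262, 0.002], [-0.262, -0.965, 0.001], [0.001, -0.002, -1.0]]
force: [4.1, 6.2, -4.5]
gripper_width: 0.25
grasp_force: 30.0
```

```bash
python3 r.py
```

```text
11.15 turn 0.5292 Tz -0.239 j6 0.3036 q6 64.11 F [ 4.1  6.2 -4.5] w 0.25
```

The pull at about 0.28–0.31 rad was the drop, and the shoulder now holds at 0.53 rad (−0.24 to −0.36 N m, rising). I'll back off 0.06 rad into the play and check that it's unloaded, then let go and rise.

>>> play_rows(
  deltas=[
    [[0,0,0,0.02,20],[0,0,0,0.02,20],[0,0,0,0.02,20],[0,0,0,0,20],[0,0,0,0,20]],
  ],
)

```text
clock: 11.65
tool_pos: [0.5375, -0.0929, 0.0946]
tool_rot: [[0.948, -0.319, 0.002], [-0.319, -0.948, 0.001], [0.001, -0.002, -1.0]]
force: [4.4, 6.0, -4.5]
gripper_width: 0.247
grasp_force: 29.9
```

```bash
python3 r.py
```

```text
11.65 turn 0.4698 Tz 0.006 j6 0.0026 q6 60.69 F [ 4.4  6.  -4.5] w 0.247
```

>>> play_rows(
  deltas=[
    [[0,0,0,0,40],[0,0,0,0,100],[0,0,0,0,100],[0,0,0,0,100],[0,0,0,0,100],[0,0,0,0,100]],
  ],
)

```text
clock: 12.25
tool_pos: [0.5365, -0.094, 0.0946]
tool_rot: [[0.948, -0.319, -0.0], [-0.319, -0.948, -0.0], [-0.0, 0.0, -1.0]]
force: [0.2, -0.4, -0.0]
gripper_width: 0.735
grasp_force: 0.0
```

>>> play_rows(
  deltas=[
    [[0,0,-1,0,100],[0,0,-2,0,100],[0,0,-2.5,0,100],[0,0,-2.5,0,100],[0,0,-2,0,100],[0,0,0,0,100],[0,0,0,0,100]],
  ],
)

```text
clock: 12.95
tool_pos: [0.5367, -0.0937, 0.1954]
tool_rot: [[0.948, -0.319, 0.002], [-0.319, -0.948, 0.0], [0.001, -0.001, -1.0]]
force: [-0.1, 1.3, -0.3]
gripper_width: 1.003
grasp_force: 0.0
```

```bash
python3 s.py; python3 - <<'E'
from h import *
from workcell import grab_frame
import cv2
f=grab_frame("side"); cv2.imwrite("pics/side3.png",f)
cv2.imwrite("pics/crop4.png",cv2.resize(f[130:270,220:370],(642,600),interpolation=cv2.INTER_CUBIC))
E
```

```text
12.95 pos [ 0.5367 -0.0937  0.1954] psi -18.61 F [-0.05  1.26 -0.3 ] Ftool [-0.45 -1.17  0.3 ] T [0.022 0.054 0.019] w 1.003 g 0.0 q [ 10.7   9.6 -18.5  -0.  -61.8  60.7]
```

View pics/crop4.png

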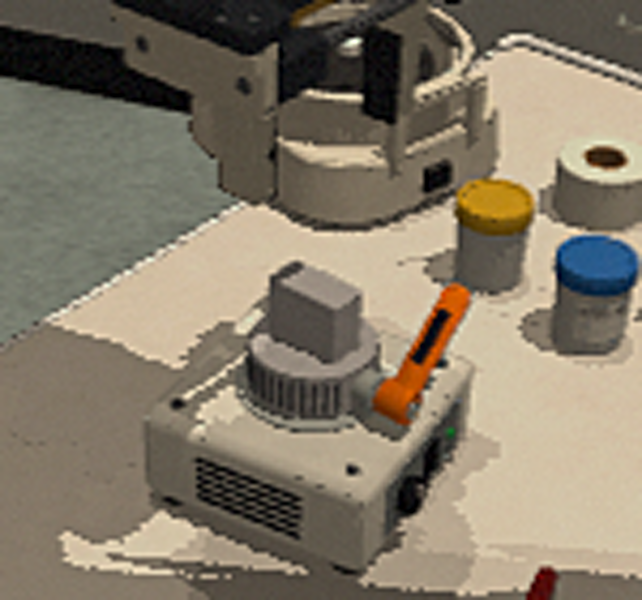

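>>> play_rows(
  deltas=[
    [[-1.7,1.5,0,0,0],[-1.7,1.5,0,0,0],[-1.7,1.5,0,0,0],[0,0,0,0,0],[0,0,0,0,0],[0,0,0,0,0],[0,0,0,0,0],[0,0,0,0,0]],
  ],
  grip_force=10,
)

```text
clock: 13.8
tool_pos: [0.4742, -0.12, 0.1943]
tool_rot: [[0.948, -0.319, -0.001], [-0.319, -0.948, -0.0], [-0.001, 0.0, -1.0]]
force: [-0.2, 0.1, 0.1]
gripper_width: 0.335
grasp_force: 0.0
```

>>> play_rows(
  deltas=[
    [[0,0,1.5,0,0],[0,0,1.5,0,0],[0,0,1.5,0,0],[0,0,1,0,0],[0,0,0,0,0],[0,0,0,0,0],[0,0,0,0,0],[0,0,0,0,0]],
  ],
)

```text
clock: 14.6
tool_pos: [0.4743, -0.1202, 0.1402]
tool_rot: [[0.948, -0.319, 0.001], [-0.319, -0.948, 0.0], [0.001, -0.0, -1.0]]
force: [0.3, -0.3, -0.3]
gripper_width: 0.007
grasp_force: 0.0
```

```bash
python3 s.py; python3 - <<'E'
from h import *
from workcell import grab_frame
import cv2
R=Rz(np.radians(161.4)); o=np.array([.5373,-.0932,.1115])
print(proj("side",o+R@[.054,.0453,.0024]), "seen 326.5 198.4")
f=grab_frame("side"); cv2.imwrite("pics/side4.png",f)
cv2.imwrite("pics/crop5.png",cv2.resize(f[130:270,220:370],(642,600),interpolation=cv2.INTER_CUBIC))
E
```

```text
14.6 pos [ 0.4743 -0.1202  0.1402] psi -18.6 F [ 0.25 -0.34 -0.28] Ftool [0.35 0.24 0.28] T [-0.009 -0.005  0.039] w 0.007 g 0.0 q [  8.9   7.4 -29.3   0.  -53.2  62.5]
[[326.04327932 199.29940052]] seen 326.5 198.4
```

View pics/crop5.png

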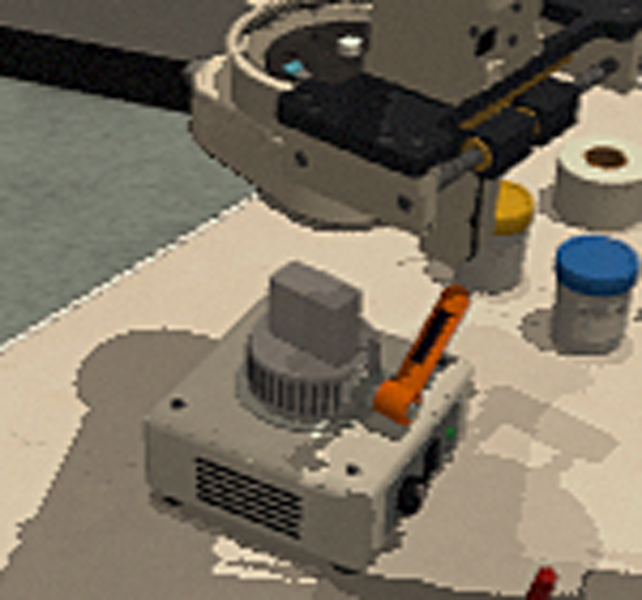

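The shut fingers stand just above the lever tip at (457,293), and the tip's predicted pixel agrees with the seen one to 1 px. Pressing slowly, watching the force.

>>> play_rows(
  deltas=[
    [[0,0,0.6,0,0],[0,0,0.6,0,0],[0,0,0.3,0,0],[0,0,0.3,0,0],[0,0,0.3,0,0],[0,0,0.2,0,0],[0,0,0.2,0,0]],
  ],
)

```text
clock: 15.35
tool_pos: [0.4729, -0.1208, 0.1146]
tool_rot: [[0.948, -0.319, -0.002], [-0.319, -0.948, -0.001], [-0.001, 0.002, -1.0]]
force: [-4.1, -2.7, 7.2]
gripper_width: 0.006
grasp_force: 3.3
```

>>> play_rows(
  deltas=[
    [[0,0,0.2,0,0],[0,0,0.2,0,0],[0,0,0.2,0,0]],
  ],
)

```text
clock: 15.65
tool_pos: [0.473, -0.1208, 0.1086]
tool_rot: [[0.948, -0.319, -0.002], [-0.319, -0.948, -0.001], [-0.001, 0.001, -1.0]]
force: [-1.4, 0.2, 4.1]
gripper_width: 0.003
grasp_force: 2.1
```

>>> play_rows(
  deltas=[
    [[0,0,0.2,0,0],[0,0,0.2,0,0],[0,0,0.2,0,0],[0,0,0.2,0,0]],
  ],
)

```text
clock: 16.05
tool_pos: [0.4738, -0.1206, 0.1007]
tool_rot: [[0.948, -0.319, -0.0], [-0.319, -0.948, -0.001], [-0.0, 0.001, -1.0]]
force: [-2.4, -3.3, 6.3]
gripper_width: 0.004
grasp_force: 3.3
```

>>> play_rows(
  deltas=[
    [[0,0,0.2,0,0],[0,0,0.2,0,0],[0,0,0.2,0,0],[0,0,0.2,0,0]],
  ],
)

```text
clock: 16.45
tool_pos: [0.4736, -0.121, 0.0927]
tool_rot: [[0.948, -0.319, -0.001], [-0.319, -0.948, -0.001], [-0.0, 0.001, -1.0]]
force: [-2.0, -4.9, 5.9]
gripper_width: 0.008
grasp_force: 3.4
```

>>> play_rows(
  deltas=[
    [[0,0,0.2,0,0],[0,0,0.2,0,0],[0,0,0.2,0,0]],
  ],
)

```text
clock: 16.75
tool_pos: [0.4742, -0.1208, 0.0868]
tool_rot: [[0.948, -0.319, 0.0], [-0.319, -0.948, -0.001], [0.001, 0.001, -1.0]]
force: [0.4, -2.6, 4.3]
gripper_width: 0.006
grasp_force: 2.4
```

>>> play_rows(
  deltas=[
    [[0,0,0.2,0,0],[0,0,0.1,0,0],[0,0,0.1,0,0]],
  ],
)

```text
clock: 17.05
tool_pos: [0.4744, -0.1205, 0.0828]
tool_rot: [[0.948, -0.319, 0.001], [-0.319, -0.948, -0.001], [0.001, 0.0, -1.0]]
force: [-0.2, -3.6, 5.1]
gripper_width: 0.008
grasp_force: 2.5
```

>>> play_rows(
  deltas=[
    [[0,0,0.1,0,0],[0,0,0.1,0,0]],
  ],
)

```text
clock: 17.25
tool_pos: [0.4745, -0.1206, 0.0809]
tool_rot: [[0.948, -0.319, 0.001], [-0.319, -0.948, -0.001], [0.001, 0.0, -1.0]]
force: [0.3, -3.4, 4.8]
gripper_width: 0.006
grasp_force: 2.8
```

>>> play_rows(
  deltas=[
    [[0,0,0.1,0,0],[0,0,0,0,0]],
  ],
)

```text
clock: 17.45
tool_pos: [0.4745, -0.1206, 0.0799]
tool_rot: [[0.948, -0.319, 0.001], [-0.319, -0.948, -0.001], [0.001, 0.0, -1.0]]
force: [0.0, -3.3, 5.4]
gripper_width: 0.007
grasp_force: 2.5
```

>>> play_rows(
  deltas=[
    [[0,0,0.1,0,0],[0,0,0,0,0]],
  ],
)

```text
clock: 17.65
tool_pos: [0.4746, -0.1206, 0.0789]
tool_rot: [[0.948, -0.319, 0.001], [-0.319, -0.948, -0.001], [0.001, 0.0, -1.0]]
force: [-0.1, -3.8, 6.0]
gripper_width: 0.004
grasp_force: 2.7
```

>>> play_rows(
  deltas=[
    [[0,0,0.05,0,0],[0,0,0.05,0,0]],
  ],
)

```text
clock: 17.85
tool_pos: [0.4747, -0.1206, 0.0782]
tool_rot: [[0.948, -0.319, 0.001], [-0.319, -0.948, -0.001], [0.002, 0.0, -1.0]]
force: [-1.8, -4.1, 10.3]
gripper_width: 0.007
grasp_force: 4.9
```

>>> play_rows(
  deltas=[
    [[0,0,0.05,0,0],[0,0,0,0,0]],
  ],
)

```text
clock: 18.05
tool_pos: [0.4747, -0.1207, 0.078]
tool_rot: [[0.948, -0.318, 0.001], [-0.318, -0.948, -0.001], [0.002, 0.0, -1.0]]
force: [-1.0, -3.7, 10.8]
gripper_width: 0.003
grasp_force: 5.5
```

>>> play_rows(
  deltas=[
    [[0,0,0.05,0,0],[0,0,0,0,0]],
  ],
)

```text
clock: 18.25
tool_pos: [0.4748, -0.1207, 0.0777]
tool_rot: [[0.948, -0.318, 0.002], [-0.318, -0.948, -0.001], [0.002, 0.0, -1.0]]
force: [-2.9, -4.2, 13.5]
gripper_width: 0.004
grasp_force: 6.6
```

>>> play_rows(
  deltas=[
    [[0,0,0.04,0,0],[0,0,0,0,0]],
  ],
)

```text
clock: 18.45
tool_pos: [0.4749, -0.1208, 0.0775]
tool_rot: [[0.948, -0.318, 0.002], [-0.318, -0.948, -0.001], [0.002, 0.0, -1.0]]
force: [-2.8, -3.3, 14.3]
gripper_width: 0.005
grasp_force: 7.4
```

>>> play_rows(
  deltas=[
    [[0,0,-0.3,0,0],[0,0,-1,0,0],[0,0,-3,0,0],[0,0,-4,0,0],[0,0,-4,0,0],[0,0,0,0,0],[0,0,0,0,0]],
  ],
)

```text
clock: 19.15
tool_pos: [0.4742, -0.1198, 0.2001]
tool_rot: [[0.948, -0.319, 0.002], [-0.319, -0.948, 0.001], [0.002, -0.002, -1.0]]
force: [-0.6, 0.5, -0.9]
gripper_width: 0.006
grasp_force: 0.0
```

```bash
python3 s.py; python3 - <<'E'
from h import *
from workcell import grab_frame
import cv2
R=Rz(np.radians(161.4)); o=np.array([.5373,-.0932,.1115])
p=proj("side",o+np.array([[.049,.060,-.037],[.057,0,-.037]])@R.T); print(p,(p-[220,130])*4.28)
f=grab_frame("side"); cv2.imwrite("pics/side5.png",f)
cv2.imwrite("pics/crop6.png",cv2.resize(f[130:270,220:370],(642,600),interpolation=cv2.INTER_CUBIC))
E
```

```text
19.15 pos [ 0.4742 -0.1198  0.2001] psi -18.62 F [-0.59  0.47 -0.87] Ftool [-0.71 -0.25  0.87] T [-0.061  0.074  0.014] w 0.006 g 0.0 q [  8.9   4.  -24.5  -0.  -61.4  62.5]
[[326.6083384  210.20422687]
 [313.47048981 224.48783811]] [[456.28368835 343.27409102]
 [400.0536964  404.40794712]]
```

View pics/crop6.png

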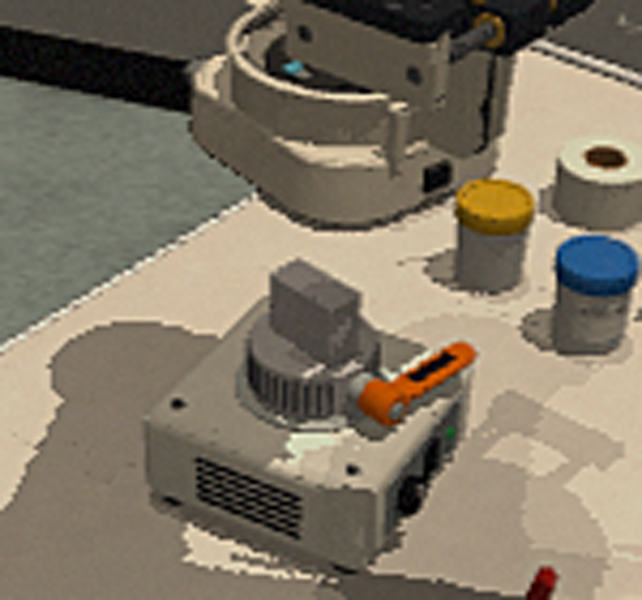

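The lever lies level: its tip is at (464,352), against (456,343) predicted for level, and the pivot is at (397,408). The tool is clear and the cups haven't moved, so I'm handing in.

```bash
python3 -c "
from workcell import hand_in
print(hand_in())"
```

```text
the job is handed in; nothing more can be done
None
```

I turned the collar onto its flat until it stopped against the shoulder (0.36 N m at most), backed it off into the play, pressed the orange lever down to its stop with about 15 N at most, and handed the job in at about 19 s; no result came back.

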